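# Open the blue-lidded photometer

## Task

The next sample goes into the bench photometer with the blue lid: press its red release button so that the lid springs open all the way to its stop, then let go of the button and move clear. Leave the photometer with the grey lid shut, and do not knock or shift the glass beaker of electrodes.

Things in the scene. Friction and masses are not known exactly. Their poses are not given: they have to be found in the camera images.
- blue_button_top (a point): Centre of the top of the red release button of the blue-lidded photometer, 108 mm above the bench; z up, x towards its lid. Round cap, 34 mm across, 11 mm proud of a black ring 50 mm across; 55 mm in front of (nearer the robot than) the lid's edge. Presses straight down 7 mm, 5 to 6 N fully down; the lid is let go after about 5 mm; it springs back up.
- blue_lid (a joint): Angle of the blue lid, rad: 0 shut, 1.75 open at its stop. Once let go it springs up, away from the button, in 1 to 2 s. Lid 120 mm long, 148 wide, top 90 mm above the bench, hinged at its far edge, 180 mm behind the button. Photometer: fixed white box 220 mm deep, 150 wide, turned up to 20 degrees; its front deck, 85 mm high, has the button amid a dark display and grey keys.
- grey_lid (a joint): Angle of the grey lid of the second photometer, rad: 0 shut, 1.75 open; it is to stay shut. This photometer is the same in size and working, red button included; only its lid is grey. The two stand side by side, either way round, one on the robot's left and one on its right, centres at least 260 mm apart.
- beaker_mid (a point): Centre, half-way up, of a loose glass beaker 76 mm across and 100 mm high, upright on the bench at the robot's left, with three electrodes leaning in it, tops about 170 mm above the bench. Not to be knocked or shifted. (The white round magnetic stirrer at the robot's right, 71 mm high, is fixed.)
Not all that is in view belongs to the job. What is shaped like the part that bears beaker_mid but pink or yellow is not meant.

How it is judged:
By the outcome, as a careful person would: the job done as asked, in the order asked, and still so for the second after the job is handed in, with the robot touching nothing.
It also fails if it takes over 32 s, if anything falls off the work surface, if the arm or the gripper's body presses on something with over 40 N, if the wrist force passes 120 N, or if a joint passes its speed limit or range.

## Robot

A 6-joint arm with a two-finger parallel gripper is mounted at the origin on the work surface. World frame = base frame: x ahead of the robot, y to its left, z up, the work surface at z = 0. Lengths are in mm, angles in rad, forces in N, time in s.
With the tool pointing down it reaches from about 350 to 875 mm from the base axis. Payload 4.2 kg.
Tool frame: the origin (TCP) lies at the very end of the fingers, on their centre line; the grasp point (between the pads) lies 19 mm behind it; z points along the fingers, y is the line along which they close (so a half turn about z gives the same grasp; the last joint's range is limited). The gripper opens to 85 mm and grips with 20 to 120 N. Pads are 22 mm wide; open, the fingers measure 114 mm over their backs; the gripper's body (76 mm by 85 mm) begins 54 mm behind the grasp point. The pads swing forward as they close: fully open they stand 13 mm farther back than shut.
Start: joints at [-0.945, 0.385, 0.008, 0, -1.194, -0.259], TCP at [224.158, -583.397, 193.412] pointing down, gripper open.
Joint ranges: [-3.14, 3.14], [-1.21, 2.06], [-1.07, 1.41], [-3.16, 2.05], [-2.99, -0.16], [-3.1, 3.1]. Speed limits (rad/s): [2.79, 2.79, 3.14, 3.14, 3.14, 3.14].

## Interface

Orientations are given as a unit quaternion [x, y, z, w].
In Python, from bench import arm gives the robot as it stands.
- The arm moves only by the tool servo_tool, never from a script. Its argument "rows" is a list that holds one entry, the list of rows, each a list of 7 numbers: the finger opening in mm, from 0 to 85.4, then the shift along the tool's x, y, z in mm, then the turn, a rotation vector about the tool's x, y, z in rad. A call has 1 to 10 rows; each row is the pose to reach, as a shift and turn from the pose commanded when the call began, along the tool's axes at that moment; what a row does not reach only later rows make up. A row lasts 1/8 s, in which the tool goes at most 62.5 mm and 10.7 degrees, less where a joint would pass 70% of its speed; a pose out of reach is approached as far as the arm can. A call with a gripper value outside its range is refused whole. The fingers move at their own pace and stop on an object; the grip force is fixed at half the most. Time passes only in rows, so rows that repeat a pose let the fingers close. It gives the time, the measured TCP pose, the force, the opening and the grip force at its end, in the units of the state.
- arm.read_state(): the state, without advancing time (a new reading comes with each control period).
- arm.get_image(name): name is "scene" or "side" or "wrist"; returns the picture (420x560x3 uint8, red, green, blue); there is no depth.
- arm.camera_params(name): a dict with "intrinsics" (3x3 intrinsics, pixels), "D" ([k1, k2, p1, p2, k3] as OpenCV has them; the pictures are not rectified), "R" (3x3) and "t" (3): a world point X has camera coordinates R X + t. Camera axes: x right, y down, z forward; pixel columns grow to the right and rows downward; lengths in mm; the calibration is good to about 2 mm. A picture is of the moment at which its call begins: read the wrist's pose just before it. camera_params takes no time and is no camera call; for the wrist camera it gives the pose at the moment of the call.
- arm.job_done(): hands the job in; it is judged then, once.
The state is a dict: "clock": time; "joints": joint angles; "joint_vel": joint speeds; "joint_efforts": joint torques, N m; "position": TCP position; "ee_rot": TCP orientation; "contact_force": force on the tool from outside, world axes, zero at the start; "wrist_torque": the same for the moment, N m; "gripper_width": finger opening in mm; "grasp_force": force on a finger pad.
Only numpy, scipy, OpenCV 4.12 (cv2) and the standard library are available. Lean on these libraries where they do the work, as an engineer would, in place of code of your own. Each camera call takes 0.05 s, during which the arm holds its last target. There are 200 camera calls.

## Working session

There is one attempt and no reset: what is moved stays moved. The work goes in short steps, Python scripts to look and compute and a tool call to move; the robot and the scene stay as the last step left them, time stands still between calls to the robot, and variables do not carry over. Pictures are saved under pics/ and viewed, at most 10 in all, crops included, and the job is handed in when it is done.

Besides the shell and the picture viewer there is one more tool, called after "Emit:" as name(argument=value, ...) on one line, values as JSON. servo_tool: Moves the arm, as the interface text tells. Its arguments: {"type":"object","properties":{"rows":{"type":"array"}},"required":["rows"]}

```bash
mkdir -p pics; python3 - <<'E'
from bench import arm
import cv2,numpy as np
s=arm.read_state();print(s['clock'],s['position'],s['ee_rot'],s['contact_force'])
a=[arm.get_image(n) for n in("scene","side")]
for n,i in zip(("scene","side"),a):
    cv2.imwrite(f'pics/{n}0.png',i[:,:,::-1]);p=arm.camera_params(n);print(n,np.array(p['R']).round(2).tolist(),p['t'])
E
```

```text
0.0 [ 223.92314475 -582.78867814  192.3392963 ] [-1.82280779e-01  9.83245924e-01  1.05453231e-03 -2.39586086e-04] [ 0.04476395 -0.10991778  0.05697992]
scene [[-0.51, 0.86, -0.02], [0.6, 0.34, -0.72], [-0.62, -0.38, -0.69]] [ 183.77462152 -295.1292118  1972.74837686]
side [[-0.96, -0.27, -0.02], [-0.14, 0.56, -0.82], [0.23, -0.78, -0.57]] [ 587.05844164   72.0601412  1314.37052691]
```

View pics/scene0.png

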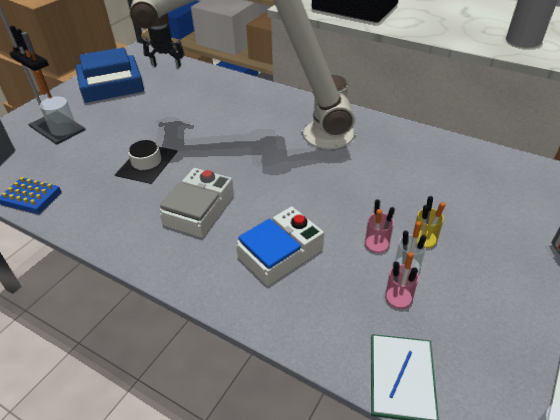

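View pics/side0.png

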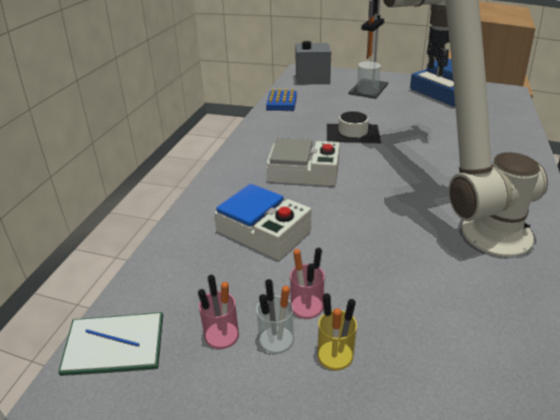

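Blue-lid photometer: red button at scene (300,222) and side (285,213). The grey one's button is at scene (207,175) and side (328,149). The clear beaker stands among pink and yellow ones at scene (410,250), side (276,325). Next I triangulate.

```bash
cat > h.py <<'E'
import cv2,numpy as np
from bench import arm
def cen(img,near,r=18):
    i=img.astype(int);m=((i[...,0]>110)&(i[...,1]<70)&(i[...,2]<70))
    v,u=np.nonzero(m);k=np.hypot(u-near[0],v-near[1])<r
    return np.array([u[k].mean(),v[k].mean()]),(u[k].min(),u[k].max(),v[k].min(),v[k].max())
def ray(p,uv):
    x=cv2.undistortPoints(np.array([[uv]],float),np.array(p['intrinsics']),np.array(p['D'],float))[0,0]
    R=np.array(p['R']);d=R.T@[*x,1];return -R.T@np.array(p['t']),d/np.linalg.norm(d)
def tri(rays):
    A=sum(np.eye(3)-np.outer(d,d) for o,d in rays);b=sum((np.eye(3)-np.outer(d,d))@o for o,d in rays)
    X=np.linalg.solve(A,b);return X,[np.linalg.norm(np.cross(X-o,d)) for o,d in rays]
def atz(r,z): o,d=r;return o+d*(z-o[2])/d[2]
E
python3 - <<'E'
from h import *
P={n:arm.camera_params(n) for n in("scene","side")}
I={n:cv2.imread(f'pics/{n}0.png')[:,:,::-1] for n in P}
for nm,a,b in(("blue",(300,222),(285,213)),("grey",(207,175),(328,149))):
    r=[]
    for n,q in(("scene",a),("side",b)):
        c,bb=cen(I[n],q);print(c,bb);r.append(ray(P[n],c))
    print(nm,tri(r),atz(r[0],105),atz(r[1],105))
# blue lid: axes from blob min-area rect at z=90
for n,q in(("scene",(270,243)),("side",(250,204))):
    i=I[n].astype(int);m=((i[...,2]>150)&(i[...,0]<60)).astype(np.uint8)
    k,l,st,ce=cv2.connectedComponentsWithStats(m);j=l[q[1],q[0]]
    v,u=np.nonzero(l==j);h=cv2.convexHull(np.c_[u,v].astype(np.float32))[:,0]
    w=np.array([atz(ray(P[n],x),90)[:2] for x in h],np.float32);print(n,cv2.minAreaRect(w))
# beaker base
print('beaker',tri([ray(P['scene'],(410,250)),ray(P['side'],(276,322))]))
E
```

```text
[298.80597015 218.58208955] (np.int64(294), np.int64(304), np.int64(215), np.int64(222))
[284.08823529 210.98529412] (np.int64(278), np.int64(290), np.int64(208), np.int64(214))
blue (array([564.59533453, 181.99070628, 101.20681338]), [np.float64(0.613253302995934), np.float64(0.6132533029959297)]) [567.31482631 183.25898457 105.        ] [563.13231665 187.98917651 105.        ]
[203.33333333 175.66666667] (np.int64(202), np.int64(205), np.int64(175), np.int64(176))
[327.08333333 146.69444444] (np.int64(323), np.int64(332), np.int64(145), np.int64(149))
grey (array([ 533.30743957, -200.73946736,   91.98720882]), [np.float64(1.244050370773449), np.float64(1.2440503707736288)]) [ 546.34745655 -188.34539644  105.        ] [ 528.4745275  -179.10230996  105.        ]
scene ((676.5546875, 145.14263916015625), (144.260498046875, 118.31731414794922), 70.07546997070312)
side ((669.9537963867188, 150.53170776367188), (142.35890197753906, 113.98336791992188), 69.92057037353516)
beaker (array([487.01169034, 507.80926715,  61.24974137]), [np.float64(3.5991078645705077), np.float64(3.599107864570539)])
```

Blue button is at about (567,184), which fits the lid centre (674,148) and its −20° turn. The beaker at (487,508) is far off my path. I'll close the fingers and traverse high.

Emit:
servo_tool(rows=[[[0, -15, 15, -15, 0, 0, 0], [0, -45, 47, -30, 0, 0, 0], [0, -75, 79, -40, 0, 0, 0], [0, -105, 110, -45, 0, 0, 0], [0, -135, 142, -50, 0, 0, 0], [0, -165, 174, -50, 0, 0, 0], [0, -195, 205, -50, 0, 0, 0], [0, -225, 237, -50, 0, 0, 0], [0, -255, 268, -50, 0, 0, 0], [0, -280, 295, -50, 0, 0, 0]]])

```text
clock: 1.35
position: [379.9, -205.6, 244.3]
ee_rot: [-0.183, 0.983, -0.0, 0.001]
contact_force: [1.0, -0.2, -0.4]
gripper_width: 0.2
grasp_force: 0.0
```

Emit:
servo_tool(rows=[[[0, -30, 31, 0, 0, 0, 0], [0, -60, 62, 0, 0, 0, 0], [0, -90, 93, 0, 0, 0, 0], [0, -120, 124, 0, 0, 0, 0], [0, -150, 156, 0, 0, 0, 0], [0, -180, 187, 0, 0, 0, 0], [0, -210, 218, 0, 0, 0, 0], [0, -240, 250, 0, 0, 0, 0], [0, -270, 280, 0, 0, 0, 0], [0, -285, 295, 0, 0, 0, 0]]])

```text
clock: 2.6
position: [539.8, 172.2, 243.8]
ee_rot: [-0.183, 0.983, 0.0, 0.0]
contact_force: [-0.2, 0.1, -0.1]
gripper_width: 0.3
grasp_force: 0.0
```

```bash
python3 - <<'E'
from h import *
s=arm.read_state();print(s['clock'],s['position'],s['ee_rot'],s['contact_force'],s['gripper_width'],s['joints'])
p=arm.camera_params('wrist');i=arm.get_image('wrist');cv2.imwrite('pics/w1.png',i[:,:,::-1])
X=np.array([567,184,108.]);q,_=cv2.projectPoints(X[None],cv2.Rodrigues(np.array(p['R']))[0],np.array(p['t'],float),np.array(p['intrinsics']),np.array(p['D'],float));print('expect',q)
E
```

```text
2.6 [539.84394018 172.16748464 243.7513173 ] [-1.83365558e-01  9.83044785e-01  1.05224742e-04  1.11275848e-04] [-0.2467923   0.12868594 -0.10679676] 0.26247578989228065 [ 5.94554827e-01  2.53490284e-01 -5.50308358e-02 -1.09430915e-04
 -1.26198720e+00 -1.79649996e+00]
expect [[[278.25579817 218.95080968]]]
```

View pics/w1.png

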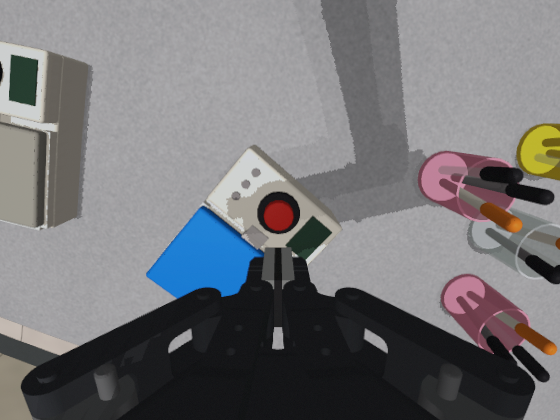

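Wrist view: red button at about (279,215), against a predicted (278,219). Refining by intersecting the wrist and fixed-camera rays.

```bash
python3 - <<'E'
from h import *
p=arm.camera_params('wrist');i=cv2.imread('pics/w1.png')[:,:,::-1]
c,bb=cen(i,(279,215),25);print(c,bb)
r=[ray(p,c)];print('z108',atz(r[0],108))
for n,q in(("scene",(300,222)),("side",(285,213))):
    r.append(ray(arm.camera_params(n),cen(cv2.imread(f'pics/{n}0.png')[:,:,::-1],q)[0]))
X,e=tri(r);print(X,e)
s=arm.read_state();from scipy.spatial.transform import Rotation as R
print(R.from_quat(s['ee_rot']).inv().apply(np.r_[atz(r[0],108)]-s['position']))
E
```

```text
[278.12460568 215.77444795] (np.int64(264), np.int64(292), np.int64(202), np.int64(229))
z108 [564.57000785 183.74460504 108.        ]
[565.32283052 183.42070381 102.50500497] [np.float64(1.1841662805669644), np.float64(1.2578375679750364), np.float64(1.1670336335522846)]
[-25.78850275   1.06510474 135.39810832]
```

Emit:
servo_tool(rows=[[[0, -10, 0, 15, 0, 0, 0], [0, -20, 1, 40, 0, 0, 0], [0, -26, 1, 65, 0, 0, 0], [0, -26, 1, 90, 0, 0, 0], [0, -26, 1, 110, 0, 0, 0], [0, -26, 1, 120, 0, 0, 0], [0, -26, 1, 125, 0, 0, 0], [0, -26, 1, 127, 0, 0, 0], [0, -26, 1, 127, 0, 0, 0]]])

```text
clock: 3.78
position: [564.2, 180.4, 117.0]
ee_rot: [-0.182, 0.983, 0.0, 0.001]
contact_force: [0.5, -0.1, 1.7]
gripper_width: -0.5
grasp_force: 0.0
```

```bash
python3 - <<'E'
from h import *
s=arm.read_state();print(s['clock'],s['position'],s['contact_force'])
o=[]
for n,(u,v) in(("side",(285,213)),("scene",(300,222))):
    i=arm.get_image(n);o.append(cv2.resize(i[v-45:v+45,u-45:u+45,::-1],(400,400),interpolation=2))
cv2.imwrite('pics/n1.png',np.hstack(o))
E
```

```text
3.775 [564.20560578 180.35366467 116.97958457] [ 0.45322658 -0.06419851  1.66055345]
```

View pics/n1.png

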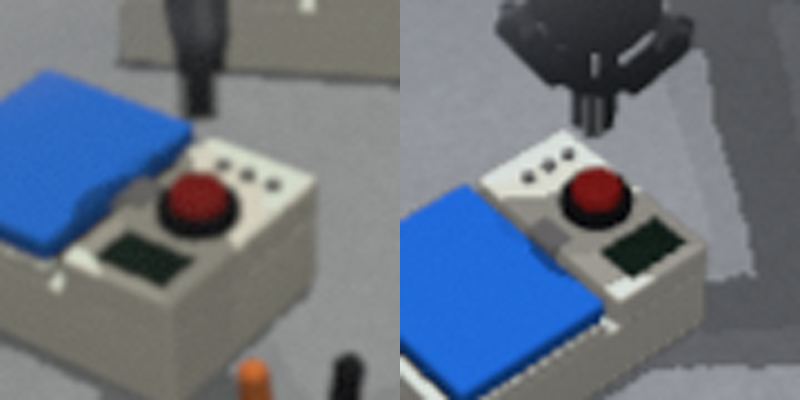

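The side crop shows the finger tip at (200,115), well above the cap top near (200,175). That is a gap of about 35 mm where I expected 9 mm. I'll check it with numbers before pressing.

```bash
python3 - <<'E'
from h import *
s=arm.read_state();print(s['clock'],s['position'],s['joint_vel'].round(3) if hasattr(s['joint_vel'],'round') else s['joint_vel'])
r=[];o=[]
for n,(u,v),t in(("side",(285,213),(200,116)),("scene",(300,222),(195,132))):
    p=arm.camera_params(n)
    for X in (s['position'],[564.6,183.7,108],[564.6,183.7,145]):
        q,_=cv2.projectPoints(np.array([X],float),cv2.Rodrigues(np.array(p['R']))[0],np.array(p['t'],float),np.array(p['intrinsics']),np.array(p['D'],float));print(n,X,q.ravel().round(1))
    uv=np.array([u-45,v-45])+np.array(t)/4.444;print('tip px',uv);r.append(ray(p,uv))
    i=arm.get_image(n);o.append(cv2.resize(i[v-45:v+45,u-45:u+45,::-1],(400,400),interpolation=2))
print('tip',tri(r))
cv2.imwrite('pics/n2.png',np.hstack(o))
E
```

```text
3.875 [564.20531212 180.44877836 117.07364944] [ 0.001  0.001 -0.002 -0.002 -0.    -0.   ]
side [564.20531212 180.44877836 117.07364944] [284.4 205.4]
side [564.6, 183.7, 108] [284. 209.]
side [564.6, 183.7, 145] [283.7 197. ]
tip px [285.00450045 194.10261026]
scene [564.20531212 180.44877836 117.07364944] [298.5 214.7]
scene [564.6, 183.7, 108] [299.4 217.4]
scene [564.6, 183.7, 145] [299.4 208.4]
tip px [298.87938794 206.7029703 ]
tip (array([562.71257858, 180.33125989, 150.53085653]), [np.float64(1.372024809985663), np.float64(1.3720248099858947)])
```

View pics/n2.png

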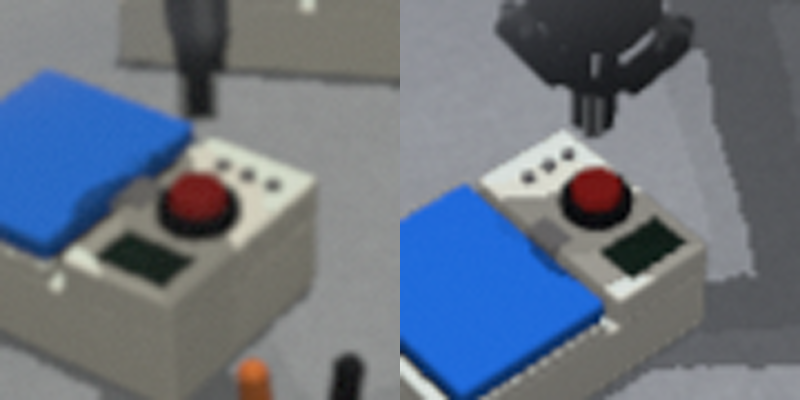

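The pictures put the tip about 30 mm higher than the reported TCP. I'll go down in small steps and watch the force, nudging +3 mm in y to centre on the cap.

Emit:
servo_tool(rows=[[[0, -1, 2, 2, 0, 0, 0], [0, -1, 3, 4, 0, 0, 0], [0, -1, 3, 6, 0, 0, 0], [0, -1, 3, 8, 0, 0, 0], [0, -1, 3, 10, 0, 0, 0], [0, -1, 3, 11, 0, 0, 0], [0, -1, 3, 12, 0, 0, 0], [0, -1, 3, 12, 0, 0, 0]]])

```text
clock: 4.97
position: [563.8, 183.4, 104.4]
ee_rot: [-0.182, 0.983, -0.0, -0.0]
contact_force: [-0.2, 1.0, 0.4]
gripper_width: -0.1
grasp_force: 0.0
```

No contact at a reported 104, so the real tip is higher, as the pictures showed. Continuing down.

Emit:
servo_tool(rows=[[[0, 0, 0, 2, 0, 0, 0], [0, 0, 0, 4, 0, 0, 0], [0, 0, 0, 6, 0, 0, 0], [0, 0, 0, 8, 0, 0, 0], [0, 0, 0, 10, 0, 0, 0], [0, 0, 0, 12, 0, 0, 0], [0, 0, 0, 12, 0, 0, 0]]])

```text
clock: 5.85
position: [563.6, 183.3, 92.2]
ee_rot: [-0.182, 0.983, -0.0, -0.0]
contact_force: [1.3, -0.3, -0.3]
gripper_width: -0.0
grasp_force: 0.0
```

```bash
python3 - <<'E'
from h import *
s=arm.read_state();print(s['clock'],s['position'],s['contact_force'])
o=[]
for n,(u,v) in(("side",(285,213)),("scene",(300,222))):
    i=arm.get_image(n);o.append(cv2.resize(i[v-45:v+45,u-45:u+45,::-1],(400,400),interpolation=2))
cv2.imwrite('pics/n3.png',np.hstack(o))
E
```

```text
5.85 [563.62540011 183.33600527  92.19703073] [ 1.30628241 -0.3376926  -0.32000627]
```

View pics/n3.png

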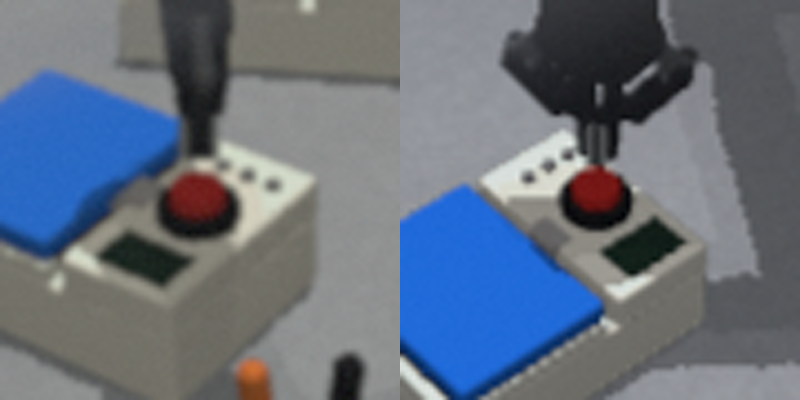

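The tip, at (200,158) in the side crop, is centred over the cap (top centre about (200,180)) with some 12–15 mm left.

Emit:
servo_tool(rows=[[[0, 0, 0, 2, 0, 0, 0], [0, 0, 0, 4, 0, 0, 0], [0, 0, 0, 6, 0, 0, 0], [0, 0, 0, 8, 0, 0, 0], [0, 0, 0, 10, 0, 0, 0], [0, 0, 0, 11, 0, 0, 0], [0, 0, 0, 12, 0, 0, 0], [0, 0, 0, 13, 0, 0, 0], [0, 0, 0, 14, 0, 0, 0], [0, 0, 0, 14, 0, 0, 0]]])

```text
clock: 7.2
position: [563.7, 183.4, 78.3]
ee_rot: [-0.182, 0.983, -0.0, -0.0]
contact_force: [-0.0, -0.8, 0.6]
gripper_width: 0.1
grasp_force: 0.0
```

Emit:
servo_tool(rows=[[[0, 0, 0, 1, 0, 0, 0], [0, 0, 0, 2, 0, 0, 0], [0, 0, 0, 3, 0, 0, 0], [0, 0, 0, 4, 0, 0, 0], [0, 0, 0, 5, 0, 0, 0], [0, 0, 0, 5, 0, 0, 0]]])

```text
clock: 7.95
position: [563.7, 183.4, 73.3]
ee_rot: [-0.182, 0.983, -0.0, -0.0]
contact_force: [0.5, 0.4, -0.8]
gripper_width: 0.3
grasp_force: 0.0
```

Emit:
servo_tool(rows=[[[0, 0, 0, 1, 0, 0, 0], [0, 0, 0, 2, 0, 0, 0], [0, 0, 0, 3, 0, 0, 0], [0, 0, 0, 4, 0, 0, 0], [0, 0, 0, 4, 0, 0, 0]]])

```text
clock: 8.57
position: [563.8, 183.4, 69.6]
ee_rot: [-0.182, 0.983, -0.0, 0.0]
contact_force: [0.1, 1.2, 1.1]
gripper_width: -0.3
grasp_force: 0.8
```

```bash
python3 - <<'E'
from h import *
s=arm.read_state();print(s['clock'],s['position'],s['contact_force'])
o=[]
for n,(u,v) in(("side",(285,213)),("scene",(300,222))):
    i=arm.get_image(n);o.append(cv2.resize(i[v-45:v+45,u-45:u+45,::-1],(400,400),interpolation=2))
cv2.imwrite('pics/n4.png',np.hstack(o))
for _ in range(6):
    arm.get_image('side');print(arm.read_state()['contact_force'].round(1))
E
```

```text
8.575 [563.75972824 183.4142068   69.58279021] [0.09421704 1.21782842 1.1289254 ]
[-1.8 -0.7  1.9]
[-0.8  0.6  2.7]
[-1.1  0.3  1.3]
[-1.9  0.1  2.7]
[-1.2 -0.3  2.1]
[-1.2 -0.5  2.9]
```

View pics/n4.png

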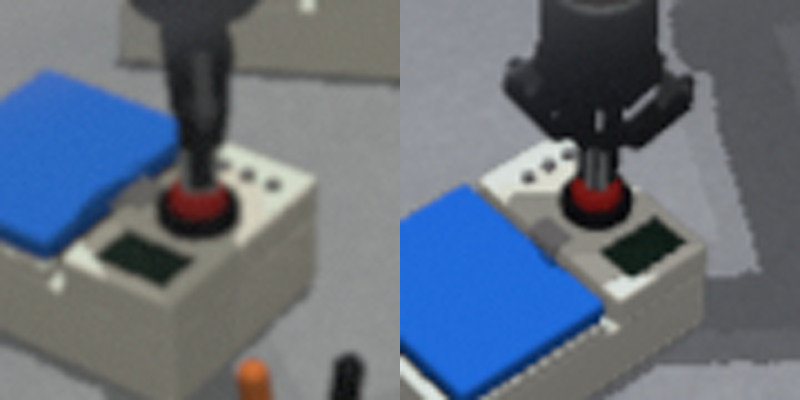

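The tip now rests on the cap centre, (198,188) in the side crop, and force is building at 2–3 N. The lid is still shut, so I'll press on gently.

Emit:
servo_tool(rows=[[[0, 0, 0, 1, 0, 0, 0], [0, 0, 0, 2, 0, 0, 0], [0, 0, 0, 3, 0, 0, 0], [0, 0, 0, 4, 0, 0, 0], [0, 0, 0, 5, 0, 0, 0], [0, 0, 0, 5, 0, 0, 0]]])

```text
clock: 9.72
position: [563.8, 183.4, 64.4]
ee_rot: [-0.182, 0.983, -0.0, 0.0]
contact_force: [-1.8, -0.3, 3.6]
gripper_width: -0.0
grasp_force: 2.1
```

```bash
cat > look.py <<'E'
from h import *
import sys
s=arm.read_state();print(s['clock'],s['position'],s['contact_force'].round(1))
f=[]
for n in("side","scene"):
    i=arm.get_image(n).astype(int);m=((i[...,2]>110)&(i[...,0]<60)&(i[...,1]<130))
    m=m[150:290,200:335];v,u=np.nonzero(m);print(n,m.sum(),u.mean()+200,v.mean()+150);f.append(i[:,:,::-1])
for _ in range(3): arm.get_image('side');print(arm.read_state()['contact_force'].round(1))
cv2.imwrite(f'pics/{sys.argv[1]}.png',np.hstack([cv2.resize(k[140:290,185:335].astype(np.uint8),(400,400)) for k in f]))
E
python3 look.py n5
```

```text
9.725 [563.78477629 183.4038666   64.44827732] [-1.8 -0.3  3.6]
side 28 254.89285714285714 173.21428571428572
scene 1653 257.4283121597096 236.71627344222625
[-1.7 -0.6  3.9]
[-1.  -0.4  4.8]
[-1.7  0.4  4.7]
```

View pics/n5.png

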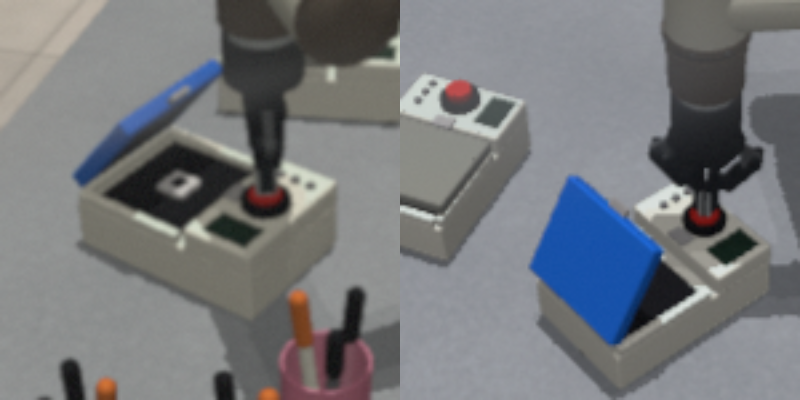

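The lid has been released and is swinging up, clear of the gripper. Letting go, straight up and then back.

Emit:
servo_tool(rows=[[[0, 0, 0, -5, 0, 0, 0], [0, 0, 0, -15, 0, 0, 0], [0, 0, 0, -35, 0, 0, 0], [0, 0, 0, -60, 0, 0, 0], [0, 10, 0, -85, 0, 0, 0], [0, 25, 0, -110, 0, 0, 0], [0, 40, 0, -130, 0, 0, 0], [0, 50, 0, -140, 0, 0, 0], [0, 50, 0, -140, 0, 0, 0], [0, 50, 0, -140, 0, 0, 0]]])

```text
clock: 11.22
position: [516.9, 165.4, 203.5]
ee_rot: [-0.182, 0.983, -0.0, -0.001]
contact_force: [-0.5, 0.9, -0.1]
gripper_width: 0.2
grasp_force: 0.0
```

Emit:
servo_tool(rows=[[[0, 0, 0, 0, 0, 0, 0], [0, 0, 0, 0, 0, 0, 0], [0, 0, 0, 0, 0, 0, 0], [0, 0, 0, 0, 0, 0, 0], [0, 0, 0, 0, 0, 0, 0], [0, 0, 0, 0, 0, 0, 0], [0, 0, 0, 0, 0, 0, 0], [0, 0, 0, 0, 0, 0, 0]]])

```text
clock: 12.22
position: [517.1, 165.5, 204.4]
ee_rot: [-0.182, 0.983, 0.0, 0.0]
contact_force: [-0.6, -0.5, -0.8]
gripper_width: 0.1
grasp_force: 0.0
```

```bash
python3 look.py n6
```

```text
12.225 [517.08144394 165.46185241 204.43664906] [-0.6 -0.5 -0.8]
side 162 225.49382716049382 182.83333333333334
scene 261 240.66666666666666 234.73563218390805
[-0.5 -1.1 -0.1]
[ 0.5 -0.6  0.6]
[-0.  -0.5 -0.5]
```

View pics/n6.png

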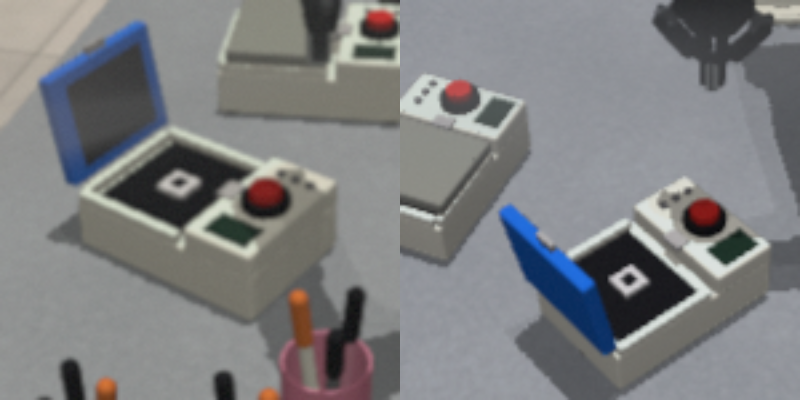

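The blue lid stands open past vertical, the button is back up and the grey lid is shut. I'll check that nothing is still moving and hand in.

```bash
python3 - <<'E'
from h import *
a=arm.get_image('side').astype(int)
for _ in range(12): arm.get_image('scene')
b=arm.get_image('side').astype(int);c=cv2.imread('pics/side0.png')[:,:,::-1].astype(int)
d=abs(a-b).max(2)[140:290,185:335];print('lid diff px',(d>40).sum())
e=abs(b-c).max(2)[280:352,255:297];print('beaker diff px',(e>40).sum())
if (d>40).sum()<10 and (e>40).sum()<30: print(arm.job_done())
E
```

```text
lid diff px 0
beaker diff px 0
the job is handed in; nothing more can be done
None
```

The job is handed in: I pressed and released the blue photometer's button and its lid swung open past vertical and stayed still; the arm is clear, the grey lid is shut and the beaker has not moved.

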